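Kickstand down and hold the balance bike upright

TASK

The rear end of a toddler's balance bike leans in its service cradle on the workbench. First slide the red transport lock away from the frame to its end stop, then flip the yellow-tipped kickstand down over centre until it is fully down, and then take the frame by its bare seat post, bring it upright and hold it there: the frame tips over if let go, so finish while still holding it upright in the gripper. Do not let the frame flop over to the other side, and leave the jar, the spray can and the spanner where they are.

Things in the scene. Friction and masses are not known exactly. Their poses are not given: they have to be found in the camera images.
- cradle: Fixed cradle, board 150 x 540 x 15 mm. Origin under the board on its tipping line. Axes, used in mm below (frame upright): +y to the bike's nose along the board, +x away from the kickstand side, z up; at yaw 0 the kickstand side (-x) faces the robot. The frame tips about the line x 0, z 15 along y. Grey posts 30 x 30, top z 115, at (-50, 90) and (60, 90) stop it.
- frame (a joint): Lean of the whole green frame in rad: 0 upright, positive leaning to the kickstand side (-x). Range -0.22 to 0.16. Starts at 0.16 on its post; let go, it falls to an end. About 0.9 kg (varies), under 3 N at the seat post moves it. While the lock is shut a pin of the frame sits in its fork and the frame cannot rise. Main tube z 152, from y -10 to 60, sloping to a foot at y 130.
- hub (a point): Centre of the frame's wheel and hub, (0, -140, 115). Black wheel 200 mm diameter, 36 mm wide; steel axle from x -46 to 46; green stays run from it to the seat tube, within 38 mm of the frame's middle plane.
- seatpost: Bare silver seat post, tube 27 mm diameter, 73 mm free above its black collar (42 mm diameter); tips with the frame. Origin on the tube's axis at its lower end, (0, 60, 250) with the frame upright; z along the tube, so its tilt is the frame's lean. Top at z 335.
- post_top (a point): Centre of the top of the seat post, (0, 60, 335) with the frame upright; 51 mm further to -x at lean 0.16.
- kickstand (a joint): Kickstand angle in rad: 0 stowed, leg level, pointing back (-y) beside the wheel; 1.65 fully down, just past straight down. Turns about an axis along x through (-36, -5, 152) of the upright frame and tips with the frame. An over-centre spring holds it at 0 (0.25 N m, 2.5 N at the tab), pushes it back below about 0.55 rad, and snaps it on to 1.65 by itself beyond.
- kick_tab (a point): Middle of the yellow tab on the kickstand's free end, a block 50 mm (along x) x 22 (along the leg) x 12 mm pointing outward (-x), 105 mm from the turning axis. Stowed: (-116, -110, 152) frame upright; at lean 0.16 about 20 mm further to -x and 20 mm lower. Free above and outward. Below lies a steel plate, top z 15, x -163 to -73, y -60 to 70; the lowered tab just clears it.
- lock (a joint): Slide of the red transport lock in m: 0 shut (fork over the frame's pin), grows to +y, away from the frame, to the end stop at 0.05. Starts at 0 to 0.008, stays where left, moves at about 3 N. Its grey track block: 50 x 115 mm, centred at (0, 228), top z 85; stop bar at y 275 to 285, top z 101.
- lock_knob (a point): Centre of the top of the lock's upright red knob, 24 mm diameter, 36 mm tall, at (0, 197, 133) with the lock at 0. Below it a red plate 46 x 26 mm, top z 98; two red prongs, top z 108, run from it towards -y for 40 mm.
- grease: Blue jar, 66 mm diameter, 70 mm tall, origin under its centre. Bystander.
- spray: White and yellow spray can, 54 mm diameter, 150 mm tall, origin under its centre. Bystander.
- spanner: Steel spanner lying flat, 180 mm long along its x, origin under its centre. Bystander.

How it is judged (in metres and radians):
On the way, in this order (a step that is already met when the one before it is completed fails the run):
1. the transport lock is slid to its end stop (value of joint lock above 0.045 m), for 0.2 s.
2. the kickstand is flipped over centre, fully down (value of joint kickstand above 1.55 rad), for 0.2 s.
At the end, for the whole second after the job is handed in: The lock is within 5 mm of its end stop, the kickstand is fully down (above 1.55 rad), and the frame is held still and upright, within 0.06 rad (3.4 degrees), by the fingers on the seat post (more than 0.2 N), as the program ends and for the second after (value of joint lock above 0.045 m and value of joint kickstand above 1.55 rad and value of joint frame between -0.06 and 0.06 rad and velocity of joint frame between -0.1 and 0.1 rad/s and contact force between the fingers and seatpost above 0.2 N); the arm keeps its last pose, push and grip.
It fails at once if the frame flops over to the other side (beyond 0.17 rad past upright) (value of joint frame below -0.17 rad).
It fails at once if a bystander is moved by more than 30 mm (distance of any of grease, spray, spanner from where it was at the start of the episode above 0.03 m).
It also fails if it takes over 72 s, if anything falls off the work surface, if the arm or the gripper's body presses on something with over 40 N, if the wrist force passes 120 N, or if a joint passes its speed limit or range.

ROBOT

A 7-joint arm with a two-finger parallel gripper is mounted at the origin on the work surface. World frame = base frame: x ahead of the robot, y to its left, z up, the work surface at z = 0. Lengths are in m, angles in degrees, forces in N, time in s.
With the tool pointing down it reaches from about 0.425 to 0.925 m from the base axis. Payload 6.8 kg.
Tool frame: the origin (TCP) lies on the centre line of the jaws, within the pads' length; the fingertips stand 17 mm ahead of it and the grasp point (between the pads) lies 2 mm behind it (robot.finger_overhang is the distance from the TCP to the fingertips, in m); y points along the fingers, x is the direction in which the jaws open and shut, and the axes are right-handed (so a half turn about y gives the same grasp; the last joint's range is limited). The gripper opens to 85 mm and grips with 20 to 120 N. Pads are 22 mm wide; open, the fingers measure 114 mm over their backs; the gripper's body (76 mm by 85 mm) begins 54 mm behind the grasp point. The pads swing forward as they close: fully open they stand 13 mm farther back than shut.
Start: joints at [64.739, 27.33, 1.283, 89.118, -0.659, 63.558, -4.761], TCP at [0.221, -0.638, 0.248] pointing down, gripper open.
Joint ranges: [-169.35, 169.35], [-19.33, 120.38], [-80.79, 83.38], [13.8, 139.57], [-78.32, 258.32], [9.67, 109.79], [-169.56, 169.56]. Speed limits (degrees/s): [136.94, 136.94, 180, 180, 180, 180, 180].

INTERFACE

Orientations are given as a 3x3 rotation matrix whose columns are the frame's x, y, z axes.
In Python, from cell import robot gives the robot as it stands.
- The arm moves only by the tool step_arm, never from a script. Its argument "moves" is a list of rows, each an object of numbers: "tx", "ty", "tz": the shift along the world's x, y, z in cm; "wx", "wy", "wz": the turn, a rotation vector about the world's x, y, z in rad; "hand": the opening in per cent of the stroke, from 0 (shut) to 100 (fully open). In form: [{"tx": .., "ty": .., "tz": .., "wx": .., "wy": .., "wz": .., "hand": ..}, ...]. A call has exactly 10 rows; each row is the pose to reach, as a shift and turn from the pose commanded when the call began; what a row does not reach only later rows make up. A row lasts 1/8 s, in which the tool goes at most 62.5 mm and 10.7 degrees, less where a joint would pass 70% of its speed; a pose out of reach is approached as far as the arm can. A call with a gripper value outside its range is refused whole. The fingers move at their own pace and stop on an object; the grip force is fixed at half the most. Time passes only in rows, so rows that repeat a pose let the fingers close, or fill a call up. It gives the time, the measured TCP pose, the force and the opening at its end, in the units of the state.
- robot.state(): the state, without advancing time (a new reading comes with each control period).
- robot.camera(name): name is "scene" or "top" or "wrist"; returns the picture (400x640x3 uint8, red, green, blue); there is no depth.
- robot.camera_params(name): a dict with "fx", "fy", "cx", "cy" (pixels), "R" (3x3) and "t" (3): a world point X has camera coordinates R X + t. Camera axes: x right, y down, z forward; pixel columns grow to the right and rows downward; lengths in m; the calibration is good to about 2 mm. The wrist camera is an equidistant fisheye: a pixel r from the principal point sees the ray r / f radians off the axis. A picture is of the moment at which its call begins: read the wrist's pose just before it. camera_params takes no time and is no camera call; for the wrist camera it gives the pose at the moment of the call.
- robot.close_job(): hands the job in, once; it reports no verdict.
The state is a dict: "t": time; "joints": joint angles; "joint_velocities": joint speeds; "joint_torque": joint torques, N m; "eef_pos": TCP position; "ee_rot": TCP orientation; "force": force on the tool from outside, world axes, zero at the start; "torque": the same for the moment, N m; "gripper_width": finger opening in m.
Only numpy, scipy, OpenCV 4.12 (cv2) and the standard library are available. Lean on these libraries where they do the work, as an engineer would, in place of code of your own. Each camera call takes 0.05 s, during which the arm holds its last target. There are 200 camera calls.

## Working session

There is one attempt and no reset: what is moved stays moved. The work goes in short steps, Python scripts to look and compute and a tool call to move; the robot and the scene stay as the last step left them, time stands still between calls to the robot, and variables do not carry over. Pictures are saved under pics/ and viewed, about 8 in all and at most 12, crops included, and the job is handed in when it is done.

Besides the shell and the picture viewer there is one more tool, called as a command line: name --argument value ..., lists and objects as JSON in quotes. step_arm: Moves the arm, as the interface text tells. Its arguments: {"type":"object","properties":{"moves":{"type":"array"}},"required":["moves"]}

```bash
mkdir -p pics; ls
python3 - <<'E'
from cell import robot
import cv2,numpy as np
s=robot.state(); print({k:np.round(s[k],3).tolist() for k in s})
for n in("scene","top"):
    im=robot.camera(n); np.save(f'pics/{n}.npy',im); cv2.imwrite(f'pics/{n}0.png',im[:,:,::-1])
    p=robot.camera_params(n); np.savez(f'pics/{n}_p.npz',**p); print(n,{k:np.round(p[k],3).tolist() for k in p})
E
```

```text
pics
{'t': 0.0, 'joints': [64.739, 27.377, 1.28, 89.178, -0.659, 63.559, -4.761], 'joint_velocities': [0.055, 0.013, -0.081, 0.003, 0.028, -0.0, 0.048], 'joint_torque': [-0.001, -59.647, 1.607, -28.12, 0.012, 0.009, 0.0], 'eef_pos': [0.22, -0.637, 0.247], 'ee_rot': [[0.327, -0.001, 0.945], [-0.945, 0.002, 0.327], [-0.002, -1.0, -0.0]], 'force': [0.004, -0.071, -0.279], 'torque': [0.05, 0.019, -0.01], 'gripper_width': 0.085}
scene {'fx': 389.914, 'fy': 389.914, 'cx': 321.802, 'cy': 206.18, 'R': [[-0.684, 0.729, 0.019], [0.462, 0.454, -0.761], [-0.564, -0.512, -0.648]], 't': [0.361, -0.065, 1.632]}
top {'fx': 407.317, 'fy': 407.317, 'cx': 324.215, 'cy': 202.665, 'R': [[0.106, -0.994, 0.002], [-0.972, -0.104, -0.212], [0.211, 0.021, -0.977]], 't': [-0.076, 0.532, 1.606]}
```

View pics/scene0.png

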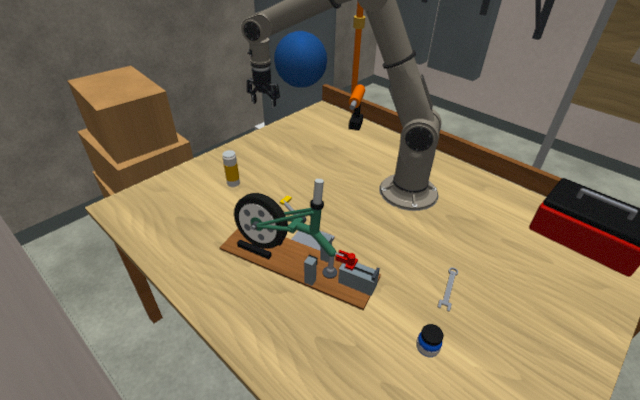

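View pics/top0.png

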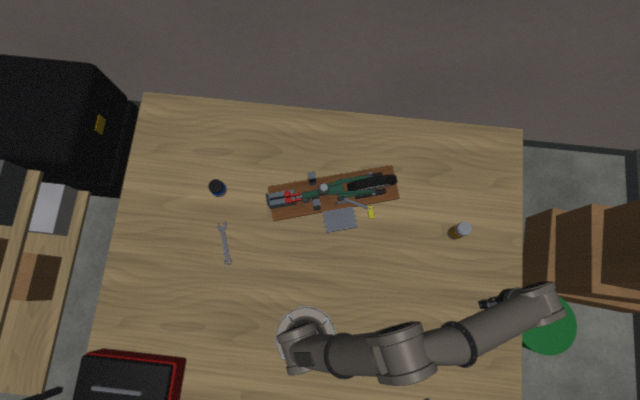

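```bash
cat > h.py <<'E'
import numpy as np,cv2
def P(n): return dict(np.load(f'pics/{n}_p.npz'))
def ray(n,uv):
    p=P(n); uv=np.atleast_2d(uv).astype(float)
    d=np.c_[(uv[:,0]-p['cx'])/p['fx'],(uv[:,1]-p['cy'])/p['fy'],np.ones(len(uv))]@p['R']
    return -p['R'].T@p['t'],d/np.linalg.norm(d,axis=1)[:,None]
def onz(n,uv,z):
    c,d=ray(n,uv); return c+d*((z-c[2])/d[:,2])[:,None]
def tri(a,b):
    (c1,d1),(c2,d2)=ray('scene',a),ray('top',b); d1,d2=d1[0],d2[0]
    s=np.linalg.lstsq(np.c_[d1,-d2],c2-c1,rcond=None)[0]; x,y=c1+s[0]*d1,c2+s[1]*d2
    return (x+y)/2,np.linalg.norm(x-y)
def proj(n,X):
    p=P(n); c=np.atleast_2d(X)@p['R'].T+p['t']; return np.c_[p['fx']*c[:,0]/c[:,2]+p['cx'],p['fy']*c[:,1]/c[:,2]+p['cy']]
E
python3 - <<'E'
from h import *
roi={'scene':(210,160,180,160),'top':(255,155,155,85)}
for n in roi:
    im=np.load(f'pics/{n}.npy'); x,y,w,h=roi[n]; c=im[y:y+h,x:x+w]; hsv=cv2.cvtColor(c,cv2.COLOR_RGB2HSV); H,S,V=[hsv[...,i].astype(int) for i in range(3)]
    M={'red':((H<5)|(H>172))&(S>190)&(V>80),'yel':(H>22)&(H<32)&(S>200)&(V>120),'board':(H<14)&(H>=6)&(S>130)&(V<170),'silver':(S<30)&(V>140)}
    for k,m in M.items():
        N,l,st,ce=cv2.connectedComponentsWithStats(m.astype(np.uint8))
        for i in range(1,N):
            if st[i,4]>8: print(n,k,st[i,:2]+[x,y],st[i,2:5],np.round(ce[i]+[x,y],1))
    if n=='top':
        pts=np.argwhere(M['board'])[:,::-1]+[x,y]; q=onz('top',pts,.015)[:,:2].astype(np.float32); r=cv2.minAreaRect(q); print(r,cv2.boxPoints(r))
    cv2.imwrite(f'pics/{n}_z.png',cv2.resize(c[:,:,::-1],None,fx=780/w if n=='top' else 3.6,fy=780/w if n=='top' else 3.6,interpolation=cv2.INTER_CUBIC))
E
```

```text
scene red [336 250] [ 22  20 210] [347.4 259.3]
scene yel [280 196] [11  8 43] [285.2 199.3]
scene board [334 256] [ 8  7 18] [336.7 259.8]
scene silver [315 179] [ 8  4 28] [318.7 180.5]
scene silver [381 187] [ 5  4 13] [383.2 188.5]
scene silver [285 202] [ 8  8 19] [288.3 205.5]
scene silver [292 231] [ 28  19 243] [305.6 239.8]
scene silver [321 232] [13  6 20] [326.8 234. ]
top red [285 197] [ 5  6 10] [287.4 198.7]
top board [372 167] [21  8 79] [384.2 170.3]
top board [355 171] [14  5 28] [360.9 172.5]
top board [310 173] [ 44  17 129] [329.2 179.6]
top board [269 182] [ 42  11 188] [291.6 187.2]
top board [344 184] [ 3  6 11] [344.9 186.4]
top board [350 186] [ 48  18 238] [378.7 196.4]
top board [320 195] [ 25  17 173] [329.6 202.3]
top board [273 201] [ 41  19 336] [293.  210.7]
((0.5950376391410828, -0.05116191506385803), (0.1450316458940506, 0.5299021005630493), 16.4105224609375) [[ 0.4506226   0.1825086 ]
 [ 0.60032934 -0.32580644]
 [ 0.7394527  -0.28483242]
 [ 0.58974594  0.22348261]]
```

View pics/top_z.png

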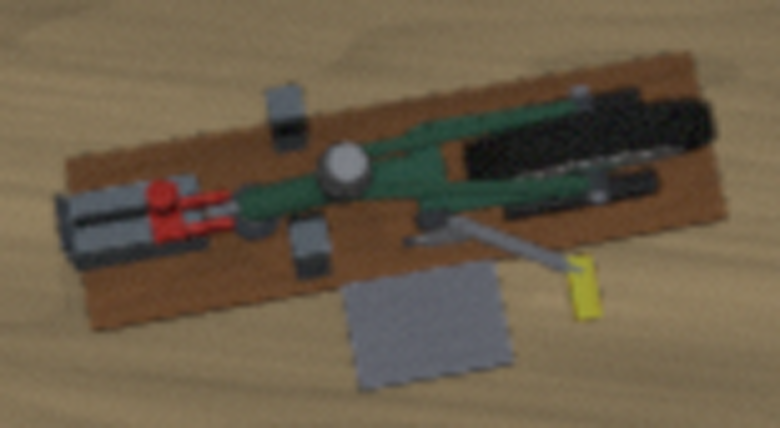

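View pics/scene_z.png

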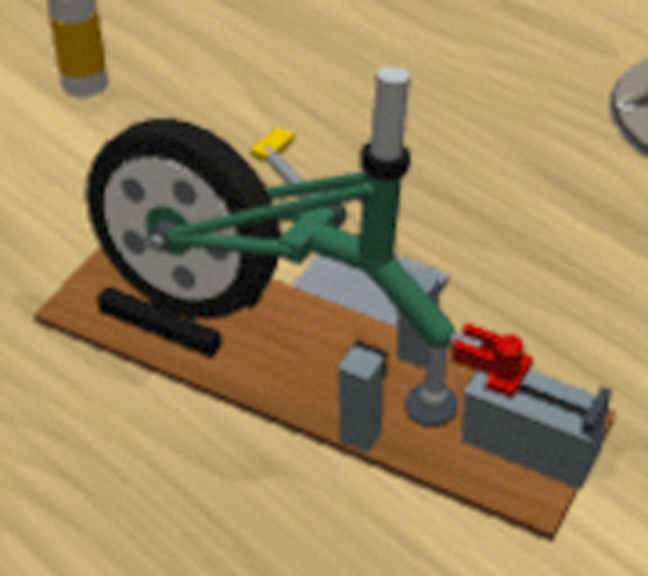

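Run:
```python
from h import *
np.set_printoptions(precision=4,suppress=True)
t=lambda u,v:np.array([u/5.0323+255,v/5.0323+155]); s=lambda u,v:np.array([u/3.6+210,v/3.6+160])
for k,a,b in(('knob',s(509,345),t(163,193)),('post',s(393,75),t(347,162)),('tab',s(273,144),t(585,288))): print(k,*tri(a,b))
print(onz('top',t(163,193),.133),onz('top',t(347,162),.332),onz('top',t(585,288),.135))
C=onz('top',[t(66,158),t(692,55),t(726,217),t(94,330)],.015)[:,:2]; print(C)
L=np.array([[75,270],[75,-270],[-75,-270],[-75,270]])/1e3
cl=L.mean(0);cw=C.mean(0);A=(C-cw).T@(L-cl);U,_,Vt=np.linalg.svd(A);R=U@Vt;t0=cw-R@cl
print('R',R,'origin',t0,'yaw',np.degrees(np.arctan2(R[1,0],R[0,0])))
# fit through marks
l=0.16;tip=lambda x,y,z:(x*np.cos(l)-(z-.015)*np.sin(l),y,.015+x*np.sin(l)+(z-.015)*np.cos(l))
for n,p in dict(knob=(0,.197,.133),post=tip(0,.06,.335),tab=tip(-.116,-.11,.152),hub=tip(0,-.14,.115)).items():
    w=np.r_[R@np.array(p[:2])+t0,p[2]]; print(n,w,'top zoom px',(proj('top',w)[0]-[255,155])*5.0323,'scene zoom',(proj('scene',w)[0]-[210,160])*3.6)
for n,uv,z in(('grease',(217,187),.07),('spray',(463,229),.15),('sp1',(222,225),.005),('sp2',(228,263),.005)): print(n,onz('top',uv,z))
```

```text
knob [0.5425 0.1293 0.1254] 0.005702631989345475
post [ 0.5322 -0.0173  0.3251] 0.0033851970177539324
tab [ 0.5018 -0.2049  0.1271] 0.005165173300075262
[[0.5423 0.126  0.133 ]] [[ 0.5315 -0.0188  0.332 ]] [[ 0.5019 -0.2061  0.135 ]]
[[ 0.5907  0.2245]
 [ 0.7368 -0.2918]
 [ 0.5989 -0.33  ]
 [ 0.4481  0.1818]]
R [[ 0.9608 -0.2774]
 [ 0.2774  0.9608]] origin [ 0.5936 -0.0539] yaw 16.10476299297938
knob [0.539  0.1354 0.133 ] top zoom px [150.5098 195.9103] scene zoom [514.533  339.8292]
post [ 0.528  -0.0104  0.3309] top zoom px [334.2315 166.0207] scene zoom [400.7906  70.1625]
tab [ 0.4932 -0.1974  0.1318] top zoom px [572.3151 298.6495] scene zoom [281.9226 139.1467]
hub [ 0.6172 -0.1928  0.1137] top zoom px [577.0768 148.8977] scene zoom [188.541  216.3631]
grease [[0.5527 0.4224 0.07  ]]
spray [[ 0.4712 -0.5566  0.15  ]]
sp1 [[0.4083 0.3946 0.005 ]]
sp2 [[0.2559 0.3453 0.005 ]]
```

step_arm --moves '[{"tx": 2, "ty": 4.8, "tz": 2, "wz": 0.15, "hand": 60}, {"tx": 4, "ty": 9.6, "tz": 4, "wz": 0.3, "hand": 60}, {"tx": 6, "ty": 14.4, "tz": 6, "wz": 0.45, "hand": 60}, {"tx": 8, "ty": 19.2, "tz": 8, "wz": 0.6, "hand": 60}, {"tx": 10, "ty": 24, "tz": 10, "wz": 0.75, "hand": 60}, {"tx": 12, "ty": 28.8, "tz": 12, "wz": 0.9, "hand": 60}, {"tx": 14.5, "ty": 34, "tz": 14, "wz": 1.05, "hand": 60}, {"tx": 17, "ty": 39.5, "tz": 16, "wz": 1.2, "hand": 60}, {"tx": 19.5, "ty": 45, "tz": 18, "wz": 1.35, "hand": 60}, {"tx": 22, "ty": 50.5, "tz": 20, "wz": 1.525, "hand": 60}]'

```text
invalid input at $.moves[0]: expected keys tx, ty, tz, wx, wy, wz, hand
```

step_arm --moves '[{"tx": 2, "ty": 4.8, "tz": 2, "wx": 0, "wy": 0, "wz": 0.15, "hand": 60}, {"tx": 4, "ty": 9.6, "tz": 4, "wx": 0, "wy": 0, "wz": 0.3, "hand": 60}, {"tx": 6, "ty": 14.4, "tz": 6, "wx": 0, "wy": 0, "wz": 0.45, "hand": 60}, {"tx": 8, "ty": 19.2, "tz": 8, "wx": 0, "wy": 0, "wz": 0.6, "hand": 60}, {"tx": 10, "ty": 24, "tz": 10, "wx": 0, "wy": 0, "wz": 0.75, "hand": 60}, {"tx": 12, "ty": 28.8, "tz": 12, "wx": 0, "wy": 0, "wz": 0.9, "hand": 60}, {"tx": 14.5, "ty": 34, "tz": 14, "wx": 0, "wy": 0, "wz": 1.05, "hand": 60}, {"tx": 17, "ty": 39.5, "tz": 16, "wx": 0, "wy": 0, "wz": 1.2, "hand": 60}, {"tx": 19.5, "ty": 45, "tz": 18, "wx": 0, "wy": 0, "wz": 1.35, "hand": 60}, {"tx": 22, "ty": 50.5, "tz": 20, "wx": 0, "wy": 0, "wz": 1.525, "hand": 60}]'

```text
t: 1.35
eef_pos: [0.4393, -0.1341, 0.4477]
ee_rot: [[0.958, -0.0, -0.288], [0.288, -0.0, 0.958], [-0.0, -1.0, -0.0]]
force: [1.1, -1.0, 0.1]
gripper_width: 0.0514
```

step_arm --moves '[{"tx": 2, "ty": 5.2, "tz": 0, "wx": 0, "wy": 0, "wz": 0, "hand": 60}, {"tx": 4, "ty": 10.4, "tz": 0, "wx": 0, "wy": 0, "wz": 0, "hand": 60}, {"tx": 6, "ty": 15.6, "tz": 0, "wx": 0, "wy": 0, "wz": 0, "hand": 60}, {"tx": 8, "ty": 20.8, "tz": 0, "wx": 0, "wy": 0, "wz": 0, "hand": 60}, {"tx": 10.3, "ty": 26.2, "tz": -2, "wx": 0, "wy": 0, "wz": 0, "hand": 60}, {"tx": 10.3, "ty": 26.2, "tz": -7, "wx": 0, "wy": 0, "wz": 0, "hand": 60}, {"tx": 10.3, "ty": 26.2, "tz": -12, "wx": 0, "wy": 0, "wz": 0, "hand": 60}, {"tx": 10.3, "ty": 26.2, "tz": -17, "wx": 0, "wy": 0, "wz": 0, "hand": 60}, {"tx": 10.3, "ty": 26.2, "tz": -22, "wx": 0, "wy": 0, "wz": 0, "hand": 60}, {"tx": 10.3, "ty": 26.2, "tz": -22, "wx": 0, "wy": 0, "wz": 0, "hand": 60}]'

```text
t: 2.6
eef_pos: [0.5396, 0.1248, 0.2237]
ee_rot: [[0.959, -0.008, -0.283], [0.283, -0.002, 0.959], [-0.008, -1.0, 0.001]]
force: [1.2, 0.9, 0.7]
gripper_width: 0.0514
```

Run:
```python
from cell import robot
import cv2,numpy as np
np.set_printoptions(precision=4,suppress=True)
p=robot.camera_params('wrist'); s=robot.state(); im=robot.camera('wrist')
np.save('pics/wrist.npy',im); np.savez('pics/wrist_p.npz',**p); cv2.imwrite('pics/wrist1.png',im[:,:,::-1]); print(p,s['eef_pos'])
hsv=cv2.cvtColor(im,cv2.COLOR_RGB2HSV).astype(int); m=((hsv[...,0]<5)|(hsv[...,0]>172))&(hsv[...,1]>190)&(hsv[...,2]>60)
print(cv2.connectedComponentsWithStats(m.astype(np.uint8))[2:])
```

```text
{'fx': 309.70691628693146, 'fy': 309.70691628693146, 'cx': 321.7549829780622, 'cy': 199.45334753735645, 'R': array([[ 0.959 ,  0.2833, -0.0091],
       [ 0.273 , -0.9147,  0.2978],
       [ 0.0761, -0.2881, -0.9546]]), 't': array([-0.5514, -0.0646,  0.3494])} [0.5396 0.1248 0.2237]
(array([[     0,      0,    640,    400, 253388],
       [   296,    173,     54,     77,   2612]], dtype=int32), array([[319.4918, 199.4744],
       [320.2986, 201.9797]]))
```

View pics/wrist1.png

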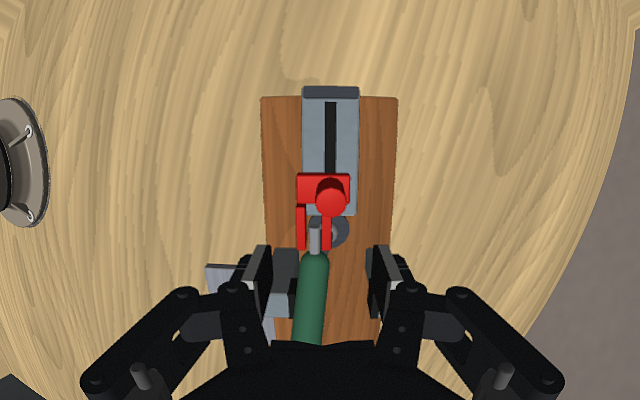

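```bash
cat >> h.py <<'E'
def won(uv,z,p=None):
    p=P('wrist') if p is None else p
    v=(np.array(uv,float)-[p['cx'],p['cy']])/p['fx']; r=np.hypot(*v)
    d=np.array([*(v*np.sinc(r/np.pi)),np.cos(r)])@p['R']; c=-p['R'].T@p['t']; return c+d*(z-c[2])/d[2]
E
python3 - <<'E'
from h import *
np.set_printoptions(precision=4,suppress=True)
k=won((330,196),.133); a,b=won((261.5,97),.015),won((397.5,97.5),.015); print('knob',k,'corners',a,b,np.linalg.norm(a-b))
ex=(b-a)/np.linalg.norm(b-a); y=np.degrees(np.arctan2(ex[1],ex[0])); ey=np.array([-ex[1],ex[0],0]); o=(a+b)/2-.27*ey; print('yaw',y,'origin',o)
print('knob local',(k-o)@ex,(k-o)@ey)
E
```

```text
knob [0.542  0.1371 0.133 ] corners [0.4521 0.189  0.015 ] [0.5918 0.2305 0.015 ] 0.1458212489727594
yaw 16.547400279204123 origin [ 0.5988 -0.049   0.015 ]
knob local -0.0015002062141292972 0.19466431010660465
```

step_arm --moves '[{"tx": 0.2, "ty": 1.0, "tz": -1, "wx": 0, "wy": 0, "wz": 0, "hand": 60}, {"tx": 0.2, "ty": 1.0, "tz": -4, "wx": 0, "wy": 0, "wz": 0, "hand": 60}, {"tx": 0.2, "ty": 1.0, "tz": -7, "wx": 0, "wy": 0, "wz": 0, "hand": 60}, {"tx": 0.2, "ty": 1.0, "tz": -9, "wx": 0, "wy": 0, "wz": 0, "hand": 60}, {"tx": 0.2, "ty": 1.0, "tz": -10, "wx": 0, "wy": 0, "wz": 0, "hand": 60}, {"tx": 0.2, "ty": 1.0, "tz": -10, "wx": 0, "wy": 0, "wz": 0, "hand": 60}, {"tx": 0.2, "ty": 1.0, "tz": -10, "wx": 0, "wy": 0, "wz": 0, "hand": 0}, {"tx": 0.2, "ty": 1.0, "tz": -10, "wx": 0, "wy": 0, "wz": 0, "hand": 0}, {"tx": 0.2, "ty": 1.0, "tz": -10, "wx": 0, "wy": 0, "wz": 0, "hand": 0}, {"tx": 0.2, "ty": 1.0, "tz": -10, "wx": 0, "wy": 0, "wz": 0, "hand": 0}]'

```text
t: 3.9
eef_pos: [0.5429, 0.1358, 0.1283]
ee_rot: [[0.959, -0.002, -0.283], [0.283, -0.002, 0.959], [-0.002, -1.0, -0.001]]
force: [-8.3, -2.2, 9.6]
gripper_width: 0.0216
```

step_arm --moves '[{"tx": -0.2, "ty": 0.7, "tz": 0, "wx": 0, "wy": 0, "wz": 0, "hand": 0}, {"tx": -0.4, "ty": 1.4, "tz": 0, "wx": 0, "wy": 0, "wz": 0, "hand": 0}, {"tx": -0.6, "ty": 2.1, "tz": 0, "wx": 0, "wy": 0, "wz": 0, "hand": 0}, {"tx": -0.8, "ty": 2.8, "tz": 0, "wx": 0, "wy": 0, "wz": 0, "hand": 0}, {"tx": -1.0, "ty": 3.5, "tz": 0, "wx": 0, "wy": 0, "wz": 0, "hand": 0}, {"tx": -1.2, "ty": 4.2, "tz": 0, "wx": 0, "wy": 0, "wz": 0, "hand": 0}, {"tx": -1.4, "ty": 4.7, "tz": 0, "wx": 0, "wy": 0, "wz": 0, "hand": 0}, {"tx": -1.5, "ty": 5.1, "tz": 0, "wx": 0, "wy": 0, "wz": 0, "hand": 0}, {"tx": -1.5, "ty": 5.1, "tz": 0, "wx": 0, "wy": 0, "wz": 0, "hand": 0}, {"tx": -1.5, "ty": 5.1, "tz": 0, "wx": 0, "wy": 0, "wz": 0, "hand": 0}]'

```text
t: 5.15
eef_pos: [0.5291, 0.1827, 0.1282]
ee_rot: [[0.96, -0.001, -0.28], [0.28, -0.007, 0.96], [-0.003, -1.0, -0.007]]
force: [-5.6, -11.3, 12.4]
gripper_width: 0.022
```

step_arm --moves '[{"tx": 0, "ty": 0, "tz": 0, "wx": 0, "wy": 0, "wz": 0, "hand": 60}, {"tx": 0, "ty": 0, "tz": 0, "wx": 0, "wy": 0, "wz": 0, "hand": 60}, {"tx": 0, "ty": 0, "tz": 0, "wx": 0, "wy": 0, "wz": 0, "hand": 60}, {"tx": 0, "ty": 0, "tz": 1, "wx": 0, "wy": 0, "wz": 0, "hand": 60}, {"tx": 0, "ty": 0, "tz": 4, "wx": 0, "wy": 0, "wz": 0, "hand": 60}, {"tx": 0, "ty": 0, "tz": 10, "wx": 0, "wy": 0, "wz": 0, "hand": 60}, {"tx": 0, "ty": 0, "tz": 16, "wx": 0, "wy": 0, "wz": 0, "hand": 60}, {"tx": 0, "ty": 0, "tz": 22, "wx": 0, "wy": 0, "wz": 0, "hand": 60}, {"tx": 0, "ty": 0, "tz": 28, "wx": 0, "wy": 0, "wz": 0, "hand": 60}, {"tx": 0, "ty": 0, "tz": 32, "wx": 0, "wy": 0, "wz": 0, "hand": 60}]'

```text
t: 6.4
eef_pos: [0.529, 0.1879, 0.4513]
ee_rot: [[0.959, 0.004, -0.284], [0.284, 0.001, 0.959], [0.004, -1.0, 0.0]]
force: [-0.5, 0.4, -0.1]
gripper_width: 0.0509
```

```bash
cat > w.py <<'E'
from cell import robot
import cv2,numpy as np,sys
np.set_printoptions(precision=4,suppress=True)
p=robot.camera_params('wrist'); s=robot.state(); im=robot.camera('wrist')
np.savez('pics/wrist_p.npz',**p); np.save('pics/wrist.npy',im); cv2.imwrite(f'pics/{sys.argv[1]}.png',im[:,:,::-1]); print(s['t'],s['eef_pos'],s['force'],s['gripper_width'])
E
python3 w.py wrist2
```

```text
6.4 [0.529  0.1879 0.4513] [-0.5229  0.3625 -0.149 ] 0.050943182209727815
```

View pics/wrist2.png

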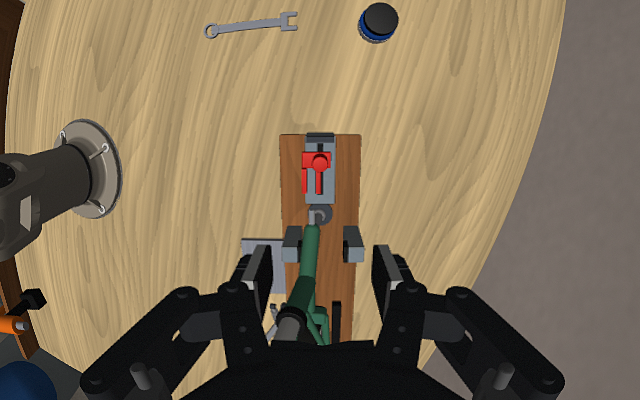

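Run:
```python
from h import *
np.set_printoptions(precision=4,suppress=True)
k=won((319.5,161),.133); a,b=won((280,135),.015),won((361,135),.015); print('knob',k,'corners',a,b,np.linalg.norm(a-b))
ex=np.array([np.cos(.2888),np.sin(.2888),0]); ey=np.array([-ex[1],ex[0],0]); o=(a+b)/2-.27*ey; print('origin',o)
print('knob local',(k-o)@ex,(k-o)@ey, 'bar',(won((320,133.5),.101)-o)@ey,(won((320,142),.085)-o)@ey)
o=np.array([.598,-.055,0]); l=.16
def W(x,y,z,l=l): return o+ex*(x*np.cos(l)-(z-.015)*np.sin(l))+ey*y+[0,0,.015+x*np.sin(l)+(z-.015)*np.cos(l)]
for th in(0,.3,.6,.9,1.1): print(th,W(-.116,-.005-.105*np.cos(th),.152-.105*np.sin(th)))
print('post302',W(0,.06,.302),W(0,.06,.302,0),'top',W(0,.06,.335))
```

```text
knob [0.5287 0.1833 0.133 ] corners [0.4517 0.1891 0.015 ] [0.5927 0.2307 0.015 ] 0.14695117345019218
origin [ 0.5991 -0.0489  0.015 ]
knob local -0.0014036411883993313 0.2426623531668627 bar 0.2798028865232276 0.2647607060923077
0 [ 0.4986 -0.1993  0.1318]
0.3 [ 0.502  -0.1934  0.1011]
0.6 [ 0.5025 -0.179   0.0732]
0.9 [ 0.4999 -0.1575  0.0506]
1.1 [ 0.4966 -0.14    0.0394]
post302 [ 0.5371 -0.0105  0.2983] [0.5809 0.0025 0.302 ] top [ 0.532  -0.012   0.3309]
```

step_arm --moves '[{"tx": -0.5, "ty": -5, "tz": 0, "wx": 0, "wy": 0, "wz": 0, "hand": 0}, {"tx": -1, "ty": -11, "tz": 0, "wx": 0, "wy": 0, "wz": 0, "hand": 0}, {"tx": -1.5, "ty": -17, "tz": 0, "wx": 0, "wy": 0, "wz": 0, "hand": 0}, {"tx": -2.2, "ty": -23, "tz": 0, "wx": 0, "wy": 0, "wz": 0, "hand": 0}, {"tx": -3, "ty": -29, "tz": 0, "wx": 0, "wy": 0, "wz": 0, "hand": 0}, {"tx": -3.8, "ty": -35, "tz": -1, "wx": 0, "wy": 0, "wz": 0, "hand": 0}, {"tx": -3.8, "ty": -39.6, "tz": -5, "wx": 0, "wy": 0, "wz": 0, "hand": 0}, {"tx": -3.8, "ty": -39.6, "tz": -11, "wx": 0, "wy": 0, "wz": 0, "hand": 0}, {"tx": -3.8, "ty": -39.6, "tz": -17, "wx": 0, "wy": 0, "wz": 0, "hand": 0}, {"tx": -3.8, "ty": -39.6, "tz": -21, "wx": 0, "wy": 0, "wz": 0, "hand": 0}]'

```text
t: 7.7
eef_pos: [0.49, -0.2084, 0.2349]
ee_rot: [[0.959, -0.002, -0.283], [0.283, 0.001, 0.959], [-0.002, -1.0, 0.002]]
force: [1.2, 0.6, -0.1]
gripper_width: -0.0001
```

step_arm --moves '[{"tx": 0, "ty": 0, "tz": -2, "wx": 0, "wy": 0, "wz": 0, "hand": 0}, {"tx": 0, "ty": 0, "tz": -4, "wx": 0, "wy": 0, "wz": 0, "hand": 0}, {"tx": 0, "ty": 0, "tz": -6, "wx": 0, "wy": 0, "wz": 0, "hand": 0}, {"tx": 0, "ty": 0, "tz": -6.7, "wx": 0, "wy": 0, "wz": 0, "hand": 0}, {"tx": 0, "ty": 0, "tz": -6.7, "wx": 0, "wy": 0, "wz": 0, "hand": 0}, {"tx": 0, "ty": 0, "tz": -6.7, "wx": 0, "wy": 0, "wz": 0, "hand": 0}, {"tx": 0, "ty": 0, "tz": -6.7, "wx": 0, "wy": 0, "wz": 0, "hand": 0}, {"tx": 0, "ty": 0, "tz": -6.7, "wx": 0, "wy": 0, "wz": 0, "hand": 0}, {"tx": 0, "ty": 0, "tz": -6.7, "wx": 0, "wy": 0, "wz": 0, "hand": 0}, {"tx": 0, "ty": 0, "tz": -6.7, "wx": 0, "wy": 0, "wz": 0, "hand": 0}]'

```text
t: 8.95
eef_pos: [0.4912, -0.2089, 0.1703]
ee_rot: [[0.959, 0.0, -0.283], [0.283, -0.0, 0.959], [0.0, -1.0, -0.0]]
force: [-0.0, -0.7, -0.6]
gripper_width: 0.0
```

Run:
```python
from cell import robot
import cv2,numpy as np
s=robot.state(); print(s['t'],s['eef_pos'],s['force'])
a=robot.camera('scene')[150:280,230:360]; b=robot.camera('top')[150:240,300:430]
a=cv2.resize(a,(560,560),interpolation=cv2.INTER_CUBIC); 
cv2.imwrite('pics/tab.png',a[:,:,::-1]); cv2.imwrite('pics/tabtop.png',cv2.resize(b,(780,540),interpolation=cv2.INTER_CUBIC)[:,:,::-1])
```

```text
8.95 [ 0.49119687 -0.20894566  0.17028159] [-0.00471344 -0.68473446 -0.56577252]
```

View pics/tab.png

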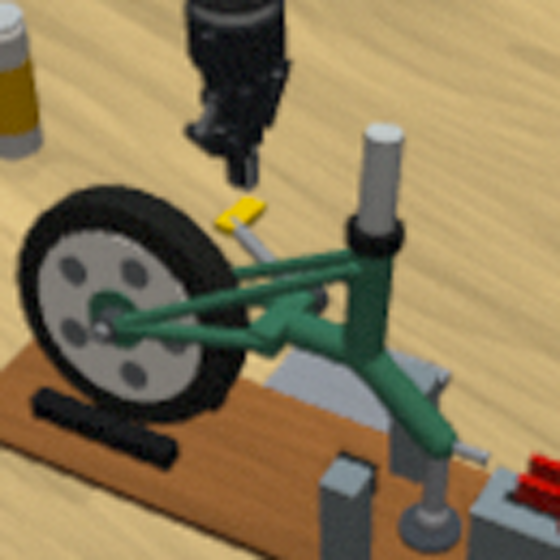

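step_arm --moves '[{"tx": 0, "ty": 0, "tz": -1.5, "wx": 0, "wy": 0, "wz": 0, "hand": 0}, {"tx": 0.2, "ty": 0.3, "tz": -3, "wx": 0, "wy": 0, "wz": 0, "hand": 0}, {"tx": 0.3, "ty": 0.7, "tz": -4.6, "wx": 0, "wy": 0, "wz": 0, "hand": 0}, {"tx": 0.4, "ty": 1.3, "tz": -6, "wx": 0, "wy": 0, "wz": 0, "hand": 0}, {"tx": 0.4, "ty": 2.1, "tz": -7.3, "wx": 0, "wy": 0, "wz": 0, "hand": 0}, {"tx": 0.3, "ty": 3.2, "tz": -8.5, "wx": 0, "wy": 0, "wz": 0, "hand": 0}, {"tx": 0.1, "ty": 4.3, "tz": -9.5, "wx": 0, "wy": 0, "wz": 0, "hand": 0}, {"tx": -0.2, "ty": 6, "tz": -10.3, "wx": 0, "wy": 0, "wz": 0, "hand": 0}, {"tx": -0.2, "ty": 6, "tz": -10.3, "wx": 0, "wy": 0, "wz": 0, "hand": 0}, {"tx": -0.2, "ty": 6, "tz": -10.3, "wx": 0, "wy": 0, "wz": 0, "hand": 0}]'

```text
t: 10.3
eef_pos: [0.4895, -0.1492, 0.0675]
ee_rot: [[0.959, 0.0, -0.283], [0.283, -0.0, 0.959], [0.0, -1.0, -0.001]]
force: [-0.0, 0.1, 1.3]
gripper_width: -0.0001
```

Run:
```python
from cell import robot
import cv2,numpy as np
s=robot.state(); print(s['t'],s['eef_pos'],s['force'])
a=robot.camera('scene')[150:280,230:360]
a=cv2.resize(a,(560,560),interpolation=cv2.INTER_CUBIC); 
cv2.imwrite('pics/tab2.png',a[:,:,::-1])
```

```text
10.3 [ 0.48946517 -0.14920877  0.06747087] [-0.03287441  0.10139203  1.29271925]
```

View pics/tab2.png

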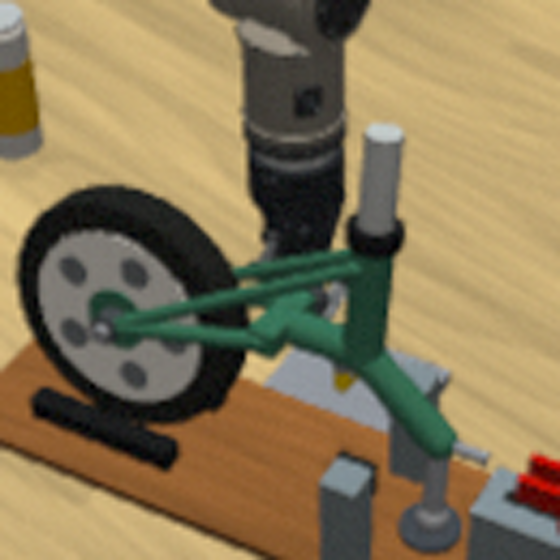

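step_arm --moves '[{"tx": 0, "ty": 0, "tz": 2, "wx": 0, "wy": 0, "wz": 0, "hand": 0}, {"tx": 0, "ty": 0, "tz": 8, "wx": 0, "wy": 0, "wz": 0, "hand": 0}, {"tx": 0, "ty": 0, "tz": 14, "wx": 0, "wy": 0, "wz": 0, "hand": 0}, {"tx": 0, "ty": 0, "tz": 20, "wx": 0, "wy": 0, "wz": 0, "hand": 0}, {"tx": 0, "ty": 0, "tz": 26, "wx": 0, "wy": 0, "wz": 0, "hand": 20}, {"tx": 0, "ty": 0, "tz": 32, "wx": 0, "wy": 0, "wz": 0, "hand": 80}, {"tx": 1, "ty": 1, "tz": 38, "wx": 0, "wy": 0, "wz": 0, "hand": 80}, {"tx": 4, "ty": 3.5, "tz": 40, "wx": 0, "wy": 0, "wz": 0, "hand": 80}, {"tx": 6.5, "ty": 5.7, "tz": 40, "wx": 0, "wy": 0, "wz": 0, "hand": 80}, {"tx": 6.5, "ty": 5.7, "tz": 40, "wx": 0, "wy": 0, "wz": 0, "hand": 80}]'

```text
t: 11.6
eef_pos: [0.5552, -0.0902, 0.4673]
ee_rot: [[0.958, 0.001, -0.286], [0.286, 0.001, 0.958], [0.001, -1.0, 0.001]]
force: [-0.3, -0.1, -0.1]
gripper_width: 0.0687
```

```bash
python3 w.py wrist3
```

```text
11.6 [ 0.5552 -0.0902  0.4673] [-0.2947 -0.0718 -0.0517] 0.06866089657009203
```

View pics/wrist3.png

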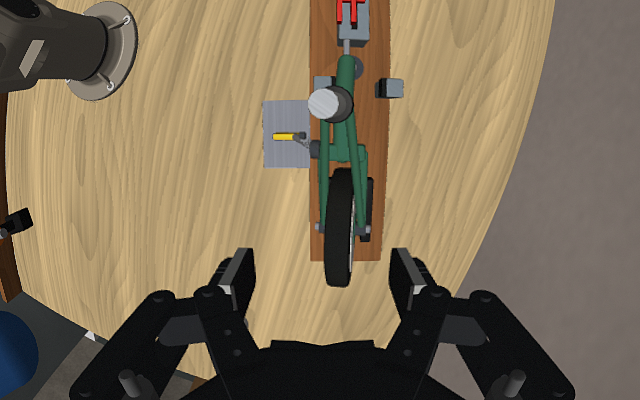

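Run:
```python
from h import *
np.set_printoptions(precision=4,suppress=True)
print('posttop',won((323,102.5),.331), 'diam',np.linalg.norm(won((308,102.5),.331)-won((339,102.5),.331)))
```

```text
posttop [ 0.5343 -0.0147  0.331 ] diam 0.025671262752725736
```

step_arm --moves '[{"tx": -1, "ty": 2.5, "tz": -1, "wx": 0.011, "wy": -0.038, "wz": 0, "hand": 80}, {"tx": -2, "ty": 5, "tz": -3, "wx": 0.023, "wy": -0.077, "wz": 0, "hand": 80}, {"tx": -3, "ty": 7.3, "tz": -5.5, "wx": 0.034, "wy": -0.115, "wz": 0, "hand": 80}, {"tx": -3, "ty": 7.3, "tz": -7.9, "wx": 0.0456, "wy": -0.153, "wz": 0, "hand": 80}, {"tx": -3, "ty": 7.3, "tz": -7.9, "wx": 0.0456, "wy": -0.153, "wz": 0, "hand": 80}, {"tx": -2.6, "ty": 7.4, "tz": -10.5, "wx": 0.0456, "wy": -0.153, "wz": 0, "hand": 80}, {"tx": -2.2, "ty": 7.5, "tz": -13, "wx": 0.0456, "wy": -0.153, "wz": 0, "hand": 80}, {"tx": -1.9, "ty": 7.6, "tz": -15, "wx": 0.0456, "wy": -0.153, "wz": 0, "hand": 80}, {"tx": -1.6, "ty": 7.7, "tz": -16.8, "wx": 0.0456, "wy": -0.153, "wz": 0, "hand": 80}, {"tx": -1.6, "ty": 7.7, "tz": -16.8, "wx": 0.0456, "wy": -0.153, "wz": 0, "hand": 80}]'

```text
t: 12.9
eef_pos: [0.538, -0.0155, 0.2985]
ee_rot: [[0.947, 0.15, -0.282], [0.279, 0.046, 0.959], [0.157, -0.988, 0.001]]
force: [0.1, 0.8, 1.1]
gripper_width: 0.0685
```

step_arm --moves '[{"tx": 0, "ty": 0, "tz": 0, "wx": 0, "wy": 0, "wz": 0, "hand": 80}, {"tx": 0, "ty": 0, "tz": 0, "wx": 0, "wy": 0, "wz": 0, "hand": 50}, {"tx": 0, "ty": 0, "tz": 0, "wx": 0, "wy": 0, "wz": 0, "hand": 35}, {"tx": 0, "ty": 0, "tz": 0, "wx": 0, "wy": 0, "wz": 0, "hand": 0}, {"tx": 0, "ty": 0, "tz": 0, "wx": 0, "wy": 0, "wz": 0, "hand": 0}, {"tx": 0, "ty": 0, "tz": 0, "wx": 0, "wy": 0, "wz": 0, "hand": 0}, {"tx": 0, "ty": 0, "tz": 0, "wx": 0, "wy": 0, "wz": 0, "hand": 0}, {"tx": 0, "ty": 0, "tz": 0, "wx": 0, "wy": 0, "wz": 0, "hand": 0}, {"tx": 0, "ty": 0, "tz": 0, "wx": 0, "wy": 0, "wz": 0, "hand": 0}, {"tx": 0, "ty": 0, "tz": 0, "wx": 0, "wy": 0, "wz": 0, "hand": 0}]'

```text
t: 14.15
eef_pos: [0.5386, -0.0149, 0.3]
ee_rot: [[0.947, 0.154, -0.283], [0.279, 0.045, 0.959], [0.16, -0.987, -0.0]]
force: [-1.4, 0.1, 5.8]
gripper_width: 0.0257
```

step_arm --moves '[{"tx": 0.45, "ty": 0.13, "tz": 0.07, "wx": -0.0046, "wy": 0.0153, "wz": 0, "hand": 0}, {"tx": 0.9, "ty": 0.26, "tz": 0.13, "wx": -0.0091, "wy": 0.0306, "wz": 0, "hand": 0}, {"tx": 1.33, "ty": 0.39, "tz": 0.19, "wx": -0.0137, "wy": 0.0459, "wz": 0, "hand": 0}, {"tx": 1.77, "ty": 0.52, "tz": 0.24, "wx": -0.0182, "wy": 0.0612, "wz": 0, "hand": 0}, {"tx": 2.2, "ty": 0.66, "tz": 0.28, "wx": -0.0228, "wy": 0.0765, "wz": 0, "hand": 0}, {"tx": 2.65, "ty": 0.79, "tz": 0.31, "wx": -0.0274, "wy": 0.0918, "wz": 0, "hand": 0}, {"tx": 3.09, "ty": 0.92, "tz": 0.34, "wx": -0.0319, "wy": 0.1071, "wz": 0, "hand": 0}, {"tx": 3.53, "ty": 1.05, "tz": 0.36, "wx": -0.0365, "wy": 0.1224, "wz": 0, "hand": 0}, {"tx": 3.97, "ty": 1.18, "tz": 0.37, "wx": -0.041, "wy": 0.1377, "wz": 0, "hand": 0}, {"tx": 4.41, "ty": 1.31, "tz": 0.37, "wx": -0.0456, "wy": 0.153, "wz": 0, "hand": 0}]'

```text
t: 15.4
eef_pos: [0.5828, -0.0019, 0.3037]
ee_rot: [[0.959, 0.001, -0.283], [0.283, -0.0, 0.959], [0.0, -1.0, -0.001]]
force: [-1.4, -0.1, 5.7]
gripper_width: 0.0257
```

step_arm --moves '[{"tx": 0, "ty": 0, "tz": 0, "wx": 0, "wy": 0, "wz": 0, "hand": 0}, {"tx": 0, "ty": 0, "tz": 0, "wx": 0, "wy": 0, "wz": 0, "hand": 0}, {"tx": 0, "ty": 0, "tz": 0, "wx": 0, "wy": 0, "wz": 0, "hand": 0}, {"tx": 0, "ty": 0, "tz": 0, "wx": 0, "wy": 0, "wz": 0, "hand": 0}, {"tx": 0, "ty": 0, "tz": 0, "wx": 0, "wy": 0, "wz": 0, "hand": 0}, {"tx": 0, "ty": 0, "tz": 0, "wx": 0, "wy": 0, "wz": 0, "hand": 0}, {"tx": 0, "ty": 0, "tz": 0, "wx": 0, "wy": 0, "wz": 0, "hand": 0}, {"tx": 0, "ty": 0, "tz": 0, "wx": 0, "wy": 0, "wz": 0, "hand": 0}, {"tx": 0, "ty": 0, "tz": 0, "wx": 0, "wy": 0, "wz": 0, "hand": 0}, {"tx": 0, "ty": 0, "tz": 0, "wx": 0, "wy": 0, "wz": 0, "hand": 0}]'

```text
t: 16.65
eef_pos: [0.5827, -0.0019, 0.3037]
ee_rot: [[0.959, 0.001, -0.283], [0.283, -0.0, 0.959], [0.001, -1.0, -0.001]]
force: [-0.9, -0.7, 5.1]
gripper_width: 0.0258
```

Run:
```python
from cell import robot
import cv2,numpy as np
a=robot.camera('scene'); s=robot.state(); print(s['t'],s['eef_pos'],s['force'],s['gripper_width'])
np.save('pics/fs.npy',a)
a=cv2.resize(a[150:310,220:400],None,fx=3.6,fy=3.6,interpolation=cv2.INTER_CUBIC)
cv2.imwrite('pics/fin.png',a[:,:,::-1])
```

```text
16.7 [ 0.58274882 -0.00192646  0.30371791] [0.10359169 0.16782979 5.68752944] 0.025430890876187814
```

View pics/fin.png

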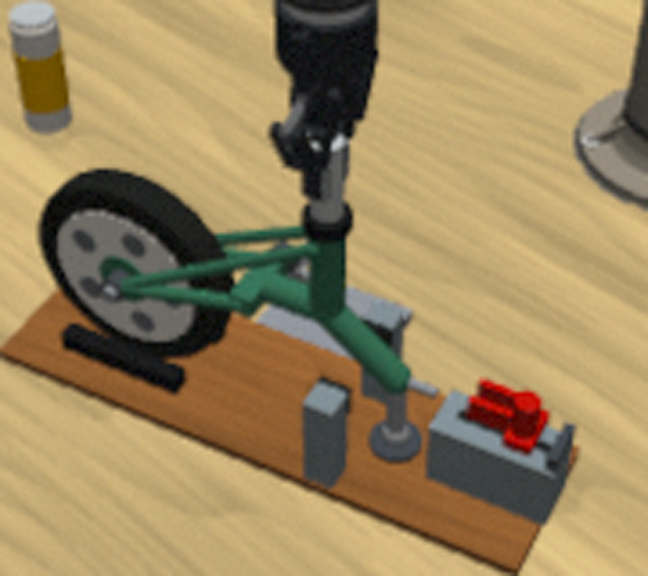

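```bash
python3 w.py wrist4
python3 - <<'E'
from h import *
np.set_printoptions(precision=4,suppress=True)
ex=np.array([np.cos(.2888),np.sin(.2888),0]); ey=np.array([-ex[1],ex[0],0]); o=np.array([.598,-.055,0])
a=np.load('pics/fs.npy'); hsv=cv2.cvtColor(a,cv2.COLOR_RGB2HSV).astype(int); H,S,V=hsv[...,0],hsv[...,1],hsv[...,2]
print('lock knob local y at',[(onz('scene',(520/3.6+220,v/3.6+150),.133)[0]-o)@ey for v in(395,398)])
im=np.load('pics/wrist.npy'); hsv=cv2.cvtColor(im,cv2.COLOR_RGB2HSV).astype(int); H,S,V=hsv[...,0],hsv[...,1],hsv[...,2]
for n,m in(('yel',(H>22)&(H<32)&(S>200)&(V>120)),('red',((H<5)|(H>172))&(S>190)&(V>60))):
    N,l,st,ce=cv2.connectedComponentsWithStats(m.astype(np.uint8))
    for i in range(1,N):
        if st[i,4]>30: w=won(ce[i],.05 if n=='yel' else .11); print(n,st[i],ce[i],(w-o)@ex,(w-o)@ey)
E
```

```text
16.7 [ 0.5827 -0.0019  0.3037] [0.1036 0.1678 5.6875] 0.025430890876187814
lock knob local y at [np.float64(0.2380319880168615), np.float64(0.23925973173143597)]
yel [220 207  27   7 120] [230.6417 210.3333] -0.12023113054660335 -0.002339841297811029
red [294   0  44  52 986] [313.0639  16.8509] -0.007218580091777354 0.22438516125061844
```

View pics/wrist4.png

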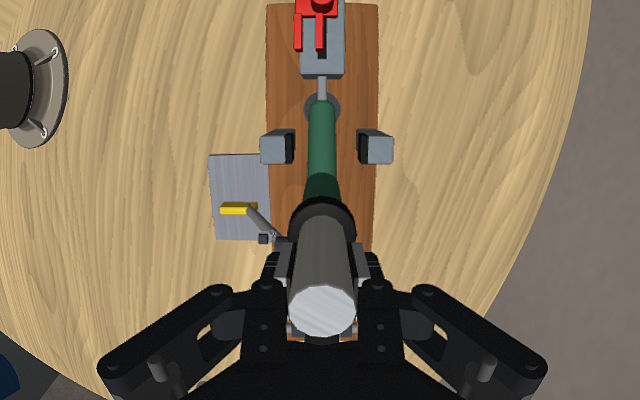

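```bash
python3 -c "
from cell import robot
print(robot.close_job()); s=robot.state(); print(s['t'],s['eef_pos'],s['force'],s['gripper_width'])"
```

```text
the job is handed in; nothing more can be done
None
the job is handed in; nothing more can be done
```

I slid the lock to its end stop, pushed the kickstand down over centre, and gripped the seat post. I then swung the frame upright and handed the job in still holding it, at about 17 s of the 72 s allowed. The hand-in reports no verdict.

My last checks:
- **Frame:** The gripper's position puts the post within about 1 mm of upright, roughly 0.01 rad given about 3 mm of uncertainty in where the cradle is. The tool is vertical, and the last wrist picture shows the frame centred between its stops. The fingers stopped at about 25.5 mm on the 27 mm post, so it is gripped.
- **Kickstand:** In the last wrist picture the yellow tab is at (-120, -2) mm in the cradle's axes. Fully down should put it near y +3.
- **Lock:** The arm was held back 5 mm with an 11 N pull at the end of the slide, and the knob had moved 48–49 mm by wrist camera and arm. This is the one disagreement: the scene camera puts the knob at y 238–239 mm, against 247 mm expected. Earlier I had found that camera reading the same knob about 7 mm short, so I trusted the other two.
- **Bystanders:** The arm never went near the jar, the spray can or the spanner, but I did not measure their positions again at the end.

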